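# Put the tally stick away in the key cabinet

## Robot

A 6-joint arm with a two-finger parallel gripper is mounted at the origin on the work surface. World frame = base frame: x ahead of the robot, y to its left, z up, the work surface at z = 0. Lengths are in m, angles in degrees, forces in N, time in s.
With the tool pointing down it reaches from about 0.375 to 0.9 m from the base axis. Payload 3.1 kg.
Tool frame: the origin (TCP) lies on the centre line of the jaws, within the pads' length; the fingertips stand finger_overhang ahead of it and the grasp point (between the pads) lies 5 mm behind it (finger_overhang is the distance from the TCP to the fingertips, in m); z points along the fingers, y is the line along which they close (so a half turn about z gives the same grasp; the last joint's range is limited). The gripper opens to 87 mm and grips with 3 to 60 N. Pads are 19 mm wide; open, the fingers measure 117 mm over their backs; the gripper's body (75 mm by 190 mm) begins 51 mm behind the grasp point.
Start: joints at [57.725, 30.224, 82.088, -0, 67.689, -10.227], TCP at [0.235, 0.579, 0.237] pointing down, gripper open.
Joint ranges: [-176.69, 176.69], [-43.24, 126.21], [12.49, 139.97], [-82, 262], [0, 151.66], [-163.58, 163.58]. Speed limits (degrees/s): [159.86, 159.86, 180, 180, 180, 180].

## Interface

Orientations are given as a 3x3 rotation matrix whose columns are the frame's x, y, z axes.
In Python, from rig import read_state, capture, calibration, hand_in, finger_overhang gives the robot as it stands.
- The arm moves only by the tool send_rows, never from a script. Its argument "plan" is a list of rows, each a list of 5 numbers: the closure in counts, from 0 (fully open) to 255 (shut), then the shift along the tool's x, y, z in m, then the turn about the tool's z in rad. A call has 1 to 20 rows; each row shifts and turns the commanded pose from where the row before left it, along the tool's axes as they then stand; what a row does not reach is not made up. A row lasts 1/12 s, in which the tool goes at most 41.7 mm and 7.16 degrees, less where a joint would pass 70% of its speed; a pose out of reach is approached as far as the arm can. A call is refused whole if a number of a shift passes 0.0417 or a number of a turn 0.125, either way. A call with a gripper value outside its range is refused whole. The fingers move at their own pace and stop on an object; the grip force is fixed at half the most. Time passes only in rows, so rows that do not move let the fingers close. It gives the time, the measured TCP pose, the force, the opening and the grip force at its end, in the units of the state.
- read_state(): the state, without advancing time (a new reading comes with each control period).
- capture(name): name is "side" or "top"; returns (picture, depth): 480x640x3 uint8, blue, green, red; 480x640 float32, m along the optical axis (not along the pixel's ray), 0 where there is no reading.
- calibration(name): a dict with "fx", "fy", "cx", "cy" (pixels), "dist_coeffs" ([k1, k2, p1, p2, k3] as OpenCV has them; the pictures are not rectified), "xyz" and "rotation" of the camera in the world. Camera axes: x right, y down, z forward; pixel columns grow to the right and rows downward; lengths in m; the calibration is good to about 2 mm. A picture is of the moment at which its call begins. calibration takes no time and is no camera call.
- hand_in(): hands the job in; it is judged then, once.
The state is a dict: "time_s": time; "joint_positions": joint angles; "qvel": joint speeds; "tau": joint torques, N m; "position": TCP position; "tcp_rot": TCP orientation; "force": force on the tool from outside, world axes, zero at the start; "moment": the same for the moment, N m; "opening": opening from 0.0 (shut) to 1.0 (fully open); "grasp_force": force on a finger pad.
Only numpy, scipy, OpenCV 4.12 (cv2) and the standard library are available. Lean on these libraries where they do the work, as an engineer would, in place of code of your own. Each camera call takes 0.05 s, during which the arm holds its last target. There are 200 camera calls.

## Task

Pull the key cabinet's door open through its roller catch, lay the notched birch tally stick in the two iron brackets on the inside of the door, and push the door fully shut again until the catch snaps. Ease the door round rather than slamming it, and leave the other things on the counter where they are.

Things in the scene. Friction and masses are not known exactly. Their poses are not given: they have to be found in the camera images.
- cabinet: Key cabinet of dark wood, fixed on the counter: box 250 wide, 120 deep, 240 mm high, its whole front above 18 mm covered by an 18 mm door that ends level with its top. Origin: centre of the box's underside; x from front to back (the front faces the robot), y along the front towards the hinges, z up. The shut door's inner face lies at x = -60 mm.
- door (a joint): Angle of the cabinet's door, rad: 0 shut (at the start), up to 1.75. It opens towards the robot, clockwise seen from above (negative about z). A double roller catch holds it: it takes about 9 N at the knob to pull off or push in; closing, the rollers touch at 0.07, resist to 0.03, then pull the door shut. Beyond the catch it swings easily (0.06 N m friction) and stays where it is left.
- door_hinge (a point): On the upright hinge axis at the door's lower edge, 18 mm above the counter. Its frame turns with the door: -y along the door from hinge to free edge (250 mm), x through the door from outer to inner face, z up. Inner face at x = 0, outer face at x = -18 mm; door 222 mm high.
- door_knob (a point): Centre of the door's turned birch knob (round, 28 mm diameter, standing 40 mm out from the outer face): 205 mm from the hinge along the door, 27 mm out from the outer face, 35 mm below the door's top (205 mm above the counter). Axes as door_hinge. To be pinched from above across its sides, fingers closing along the door's width.
- rack (a point): Place for the stick inside the door, midway between two brackets, on their floors; 115 mm from the hinge, 48 mm in from the inner face, 50 mm below the door's top (190 mm above the counter). Axes as door_hinge; the stick lies along y. Brackets: 16 mm long, centred at y = +-50 mm, each a slot 28 mm wide (x = +-14 mm), 20 mm deep, between an oak block and an iron upstand; 84 mm free between them.
- tally_stick: Birch tally stick, 150 mm long (x), 18 wide (y), 14 high (z), 20 to 40 g, notched along its upper side, with bark left on one end (-x). Origin: centre of its underside. It lies flat on the counter.
- stick_mid (a point): Centre of the tally stick's body, 7 mm above its origin. Axes as the stick's.
- lock_plate: Rusty iron lock plate, 110 x 80 x 6 mm, lying flat. Bystander. Origin: centre of its underside.
- candle_holder: Pewter candle holder with a candle stub, dish 110 mm wide, 110 mm high. Bystander. Origin: centre of its underside.
- lantern: Copper lantern with an upright ring handle, 116 mm wide, 238 mm high. Bystander. Origin: centre of its underside.
- tongue (a point): Round head (12 mm) of the catch's steel tongue on the door's inner face, 222 mm from the hinge, 26 mm in, 37 mm below the door's top. It snaps between two sprung white rollers in the cabinet. Axes as door_hinge.
- portal_key: Iron portal key, 145 mm long, lying flat. Bystander. Origin: on its underside, mid-length.
- wax_tin: Round brass wax tin, 76 mm wide, 45 mm high. Bystander. Origin: centre of its underside.
Mind the look-alikes: they are no part of the job. Of the things that look like the tally_stick, take the one that is farthest from the robot's base at the start.

How it is judged (in metres and radians):
On the way, in this order (a step that is already met when the one before it is completed fails the run):
1. the door has been pulled off its catch and stands open by more than 0.3 rad (value of joint door above 0.3 rad), for 0.1 s.
2. the tally stick lies in both brackets and has been let go (x of stick_mid in the frame of rack between -0.009 and 0.009 m and y of stick_mid in the frame of rack between -0.018 and 0.018 m and z of stick_mid in the frame of rack between 0.002 and 0.013 m and angle between the x axis of tally_stick and the y axis of rack, either way round below 0.15 rad and contact force between tally_stick and the fingers below 0.05 N), for 0.2 s.
At the end, for the whole second after the job is handed in: The cabinet's door is fully shut and held by its catch (less than 0.012 rad open, at rest), and behind it the tally stick rests in both brackets (its middle within 9 mm across, 20 mm along and 2 to 13 mm above the rack point, lying along the door within 0.15 rad) (value of joint door below 0.012 rad and velocity of joint door between -0.05 and 0.05 rad/s and x of stick_mid in the frame of rack between -0.009 and 0.009 m and y of stick_mid in the frame of rack between -0.02 and 0.02 m and z of stick_mid in the frame of rack between 0.002 and 0.013 m and angle between the x axis of tally_stick and the y axis of rack, either way round below 0.15 rad and linear speed of tally_stick below 0.03 m/s); the robot touches nothing.
It fails at once if the door is slammed: swinging shut faster than 2 rad/s while still more than 0.12 rad open (value of joint door above 0.12 rad and velocity of joint door below -2 rad/s).
It fails at once if another thing on the counter is shifted by more than 30 mm (distance of any of lock_plate, candle_holder, lantern, portal_key, wax_tin from where it was at the start of the episode above 0.03 m).
It also fails if it takes over 72 s, if anything falls off the work surface, if the arm or the gripper's body presses on something with over 40 N, if the wrist force passes 120 N, or if a joint passes its speed limit or range.

## Working session

There is one attempt and no reset: what is moved stays moved. The work goes in short steps, Python scripts to look and compute and a tool call to move; the robot and the scene stay as the last step left them, time stands still between calls to the robot, and variables do not carry over. Pictures are saved under pics/ and viewed, at most 10 in all, crops included, and the job is handed in when it is done.

Besides the shell and the picture viewer there is one more tool, called after ">>>" as name(argument=value, ...), one argument or row to a line, values as JSON. send_rows: Moves the arm, as the interface text tells. Its arguments: {"type":"object","properties":{"plan":{"type":"array","items":{"type":"array","items":{"type":"number"}}}},"required":["plan"]}

```bash
ls; mkdir -p pics; python3 - <<'E'
from rig import *
import cv2,numpy as np
for n in("side","top"):
    p,d=capture(n);cv2.imwrite(f"pics/{n}0.png",p);np.save(f"pics/{n}0.npy",d);print(n,calibration(n))
s=read_state();print(s,finger_overhang if not callable(finger_overhang) else finger_overhang())
E
```

```text
pics
side {'fx': 604.0058408779187, 'fy': 604.0058408779187, 'cx': 325.05190484165416, 'cy': 228.9346155728951, 'dist_coeffs': array([0.03160208, 0.        , 0.        , 0.        , 0.        ]), 'xyz': array([0.29309732, 1.40303089, 0.89708631]), 'rotation': array([[-0.99045991, -0.08136316,  0.11121694],
       [-0.13686744,  0.48704656, -0.86258504],
       [ 0.01601482, -0.86957788, -0.49353606]])}
top {'fx': 601.4590931871091, 'fy': 601.4590931871091, 'cx': 320.18720083164345, 'cy': 235.11043519614418, 'dist_coeffs': array([-0.07943404,  0.        ,  0.        ,  0.        ,  0.        ]), 'xyz': array([0.35125294, 0.05335914, 1.41634482]), 'rotation': array([[ 0.0234337 , -0.99484787,  0.09863353],
       [-0.99972456, -0.02319176,  0.00359888],
       [-0.00129285, -0.0986907 , -0.99511732]])}
{'time_s': 0.1, 'joint_positions': array([ 5.77239460e+01,  3.02731718e+01,  8.21486824e+01,  1.03034895e-03,
        6.76900491e+01, -1.02267110e+01]), 'qvel': array([ 0.0830603 , -0.07701763, -0.22204543, -0.02185662,  0.12070488,
        0.08201688]), 'tau': array([-2.14013958e-04, -4.40989101e+01, -1.77150446e+01,  6.35315711e-02,
        5.33914485e-02, -2.68241348e-05]), 'position': array([0.23424813, 0.57876163, 0.2356765 ]), 'tcp_rot': array([[-9.26858140e-01,  3.75410270e-01, -1.05700827e-03],
       [ 3.75411583e-01,  9.26856756e-01, -1.64241472e-03],
       [ 3.63115898e-04, -1.91909860e-03, -9.99998093e-01]]), 'force': array([ 0.94378844,  0.28726811, -0.05185348]), 'moment': array([0.02521179, 0.0376101 , 0.00234687]), 'grasp_force': 0.0, 'opening': 1.0027675014264825} 0.014
```

View pics/side0.png

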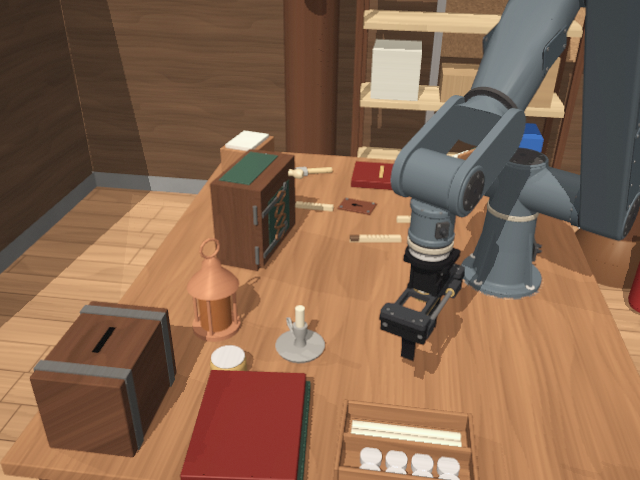

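View pics/top0.png

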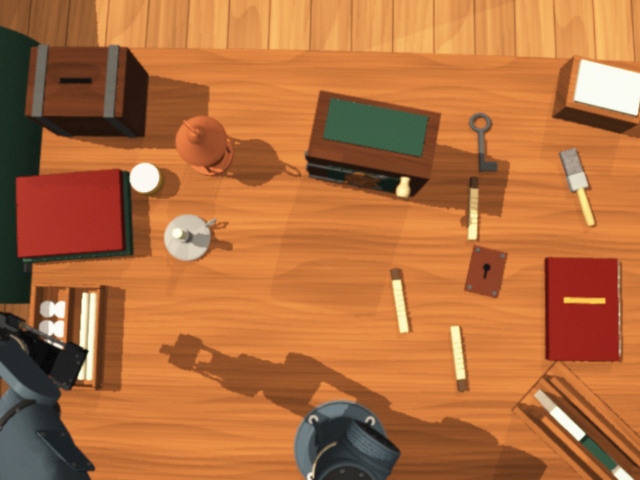

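Top view: three tally-like sticks, at px (474,208), (400,300) and (459,357). The base is at about (345,450), so (474,208) looks farthest. The cabinet is centred near (372,145), with the knob at (403,185) and the hinges on the left. Next I measure these.

```bash
cat > h.py <<'E'
import cv2,numpy as np
from rig import *
def rays(n,uv):
    c=calibration(n);K=np.array([[c['fx'],0,c['cx']],[0,c['fy'],c['cy']],[0,0,1]])
    q=cv2.undistortPoints(np.array(uv,float).reshape(-1,1,2),K,c['dist_coeffs']).reshape(-1,2)
    return np.array(c['xyz']),np.c_[q,np.ones(len(q))]@np.array(c['rotation']).T
def plane(n,uv,z):
    o,r=rays(n,uv);return o+r*((z-o[2])/r[:,2])[:,None]
def cloud(n,d):
    v,u=np.indices(d.shape);o,r=rays(n,np.c_[u.ravel(),v.ravel()])
    return (o+r*d.ravel()[:,None]).reshape(*d.shape,3)
E
python3 - <<'E'
from h import *
p=cv2.imread('pics/top0.png');d=np.load('pics/top0.npy');P=cloud('top',d)
hsv=cv2.cvtColor(p,cv2.COLOR_BGR2HSV)
m=((P[...,2]>.228)&(P[...,2]<.252)).astype(np.uint8);m[:,:290]=0;m[:,460:]=0;m[220:]=0
m=cv2.morphologyEx(m,cv2.MORPH_OPEN,np.ones((3,3)))
c=max(cv2.findContours(m,0,2)[0],key=cv2.contourArea)
px=cv2.boxPoints(cv2.minAreaRect(c));print('cab px',px)
W=plane('top',c.reshape(-1,2),.24)[:,:2].astype(np.float32);R=cv2.minAreaRect(W);print('rect',R,cv2.boxPoints(R), np.median(P[...,2][m>0]))
# knob
k=((P[...,2]>.17)&(P[...,2]<.232)).astype(np.uint8)*((hsv[...,2]>170)&(hsv[...,1]<150)); k[:,:380]=0;k[:,430:]=0;k[:170]=0;k[210:]=0
print('knob',P[k>0].mean(0),k.sum(), plane('top',np.argwhere(k>0)[:,::-1],.219).mean(0))
for (u,v) in((474,208),(400,300),(459,357)):
    w=np.zeros(d.shape,bool);w[v-45:v+45,u-22:u+22]=1
    s=(w&(hsv[...,2]>170)&(hsv[...,1]<130)).astype(np.uint8)   # pale birch
    # include bark: height above table
    hgt=(w&(P[...,2]>.008)&(P[...,2]<.03)).astype(np.uint8)
    for nm,q in(('birch',s),('height',hgt)):
        cs=cv2.findContours(q,0,2)[0]
        if not cs: continue
        c=max(cs,key=cv2.contourArea);A=plane('top',c.reshape(-1,2),.014)[:,:2].astype(np.float32)
        r=cv2.minAreaRect(A);print(u,v,nm,np.round(r[0],4),np.round(r[1],4),round(r[2],2),'dist',np.hypot(*r[0]))
cv2.imwrite('pics/crop.png',cv2.resize(p[80:260,290:530],None,fx=3.2,fy=3.2,interpolation=cv2.INTER_CUBIC))
E
```

```text
cab px [[306.44324 156.8952 ]
 [319.17523  89.25652]
 [441.6134  112.30371]
 [428.8814  179.94238]]
rect ((0.6734043955802917, -0.04566940665245056), (0.24945247173309326, 0.1419772505760193), 80.52033996582031) [[ 0.5828431  -0.15700075]
 [ 0.7228815  -0.18038404]
 [ 0.76396567  0.06566194]
 [ 0.6239273   0.08904523]] 0.2416142185416238
knob [ 0.57159999 -0.10786868  0.21425185] 195 [ 0.57071997 -0.10723727  0.219     ]
474 208 birch [ 0.549  -0.3011] [0.0201 0.1207] 87.1 dist 0.6261357790701455
474 208 height [ 0.5641 -0.3013] [0.0204 0.1508] 87.39 dist 0.6395212924513196
400 300 birch [ 0.3298 -0.1302] [0.1231 0.021 ] 9.52 dist 0.35459696246458317
400 300 height [ 0.3436 -0.1281] [0.1475 0.0203] 8.76 dist 0.36668265750880485
459 357 birch [ 0.2252 -0.2655] [0.1235 0.0215] 7.66 dist 0.3481242482180096
459 357 height [ 0.2117 -0.2673] [0.1496 0.0209] 7.09 dist 0.34099445563695896
```

View pics/crop.png

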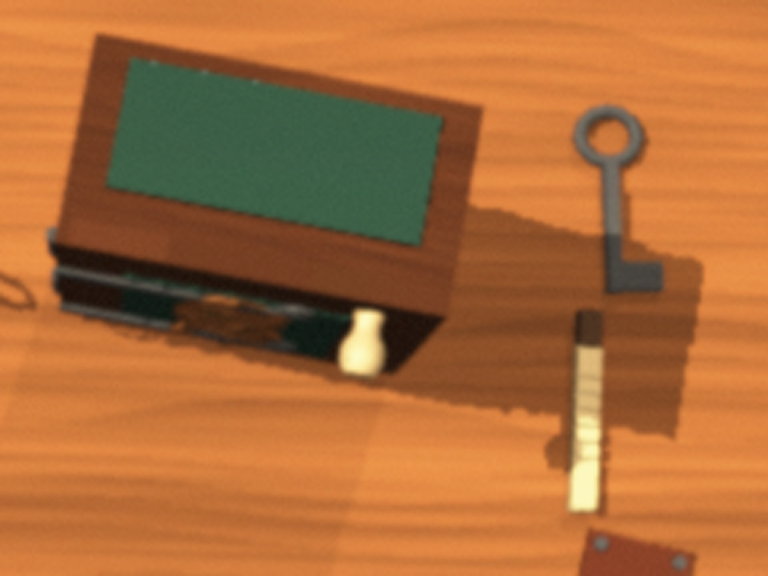

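The crop shows the far stick (full-image px 474,208): birch, notched, bark on the end away from the robot. It is 0.64 m from the base, against 0.37 m for the one at (400,300) and 0.34 m for (459,357), so it is the one meant. Cabinet yaw is about -9.5°, hinge at (0.644, 0.086), knob at about (0.566, -0.109). Now moving above the knob.

>>> send_rows(
  plan=[
    [0,0,0,-0.03,-0.1095],
    [0,0,0,-0.03,-0.1095],
    [0,-0.0147,-0.0208,0,0],
    [0,-0.0147,-0.0208,0,0],
    [0,-0.0147,-0.0208,0,0],
    [0,-0.0147,-0.0208,0,0],
    [0,-0.0147,-0.0208,0,0],
    [0,-0.0147,-0.0208,0,0],
    [0,-0.0147,-0.0208,0,0],
    [0,-0.0147,-0.0208,0,0],
    [0,-0.0147,-0.0208,0,0],
    [0,-0.0147,-0.0208,0,0],
    [0,-0.0147,-0.0208,0,0],
    [0,-0.0147,-0.0208,0,0],
    [0,-0.0147,-0.0208,0,0],
    [0,-0.0147,-0.0208,0,0],
    [0,-0.0147,-0.0208,0,0],
    [0,-0.0147,-0.0208,0,0],
    [0,-0.0147,-0.0208,0,0],
    [0,-0.0147,-0.0208,0,0],
  ],
)

```text
time_s: 1.77
position: [0.4338, 0.1651, 0.2963]
tcp_rot: [[-0.986, 0.165, -0.001], [0.165, 0.986, -0.0], [0.001, -0.0, -1.0]]
force: [0.3, 0.5, -0.3]
opening: 0.998
grasp_force: 0.0
```

>>> send_rows(
  plan=[
    [0,-0.0147,-0.0208,0,0],
    [0,-0.0147,-0.0208,0,0],
    [0,-0.0147,-0.0208,0,0],
    [0,-0.0147,-0.0208,0,0],
    [0,-0.0147,-0.0208,0,0],
    [0,-0.0147,-0.0208,0,0],
    [0,-0.0147,-0.0208,0,0],
    [0,-0.0147,-0.0208,0,0],
    [0,-0.0147,-0.0208,0,0],
    [0,-0.0147,-0.0208,0,0],
    [0,-0.0147,-0.0208,0,0],
    [0,0,0,0,0],
    [0,0,0,0,0],
  ],
)

```text
time_s: 2.85
position: [0.5555, -0.0869, 0.2958]
tcp_rot: [[-0.986, 0.167, -0.001], [0.167, 0.986, 0.001], [0.001, 0.001, -1.0]]
force: [0.1, 0.1, 0.1]
opening: 1.001
grasp_force: 0.0
```

```bash
cat >> h.py <<'E'
def delta(xyz,yang):
    s=read_state();R=np.array(s['tcp_rot']);y=R[:,1]
    print('t',round(s['time_s'],2),'pos',np.round(s['position'],4),'yang',round(np.degrees(np.arctan2(y[1],y[0])),2),'F',np.round(s['force'],1),'open',round(s['opening'],3),'grip',round(s['grasp_force'],1),'j',np.round(s['joint_positions'],1))
    a=np.radians(yang);Y=np.array([np.cos(a),np.sin(a),0]);t=-((a-np.arctan2(y[1],y[0])+np.pi)%(2*np.pi)-np.pi)
    D=np.array(xyz)-s['position']
    print('delta in present tool axes',np.round(R.T@D,4),'in final axes',np.round(np.c_[np.cross(Y,[0,0,-1]),Y,[0,0,-1]].T@D,4),'turn',round(t,4))
E
python3 - <<'E'
from h import *
delta((.5655,-.1087,.2),80.52)
p,d=capture('side');P=cloud('side',d)
hsv=cv2.cvtColor(p,cv2.COLOR_BGR2HSV)
k=(hsv[...,2]>150)&(hsv[...,1]<160)&(P[...,2]>.185)&(P[...,2]<.225)&(np.hypot(P[...,0]-.57,P[...,1]+.108)<.04)
print(k.sum(),P[k].mean(0) if k.any() else 0,P[k].min(0),P[k].max(0))
cv2.imwrite('pics/side1.png',cv2.resize(p[100:300,200:440],None,fx=3,fy=3))
E
```

```text
t 2.85 pos [ 0.5555 -0.0869  0.2958] yang 80.37 F [0.1 0.1 0.1] open 1.001 grip 0.0 j [ -20.3   21.7   87.     0.    71.4 -100.7]
delta in present tool axes [-0.0137 -0.0198  0.0958] in final axes [-0.0135 -0.0198  0.0958] turn -0.0026
114 [ 0.57048907 -0.10185649  0.20783835] [ 0.54974118 -0.12115961  0.19060303] [ 0.59377326 -0.08905061  0.21984905]
```

View pics/side1.png

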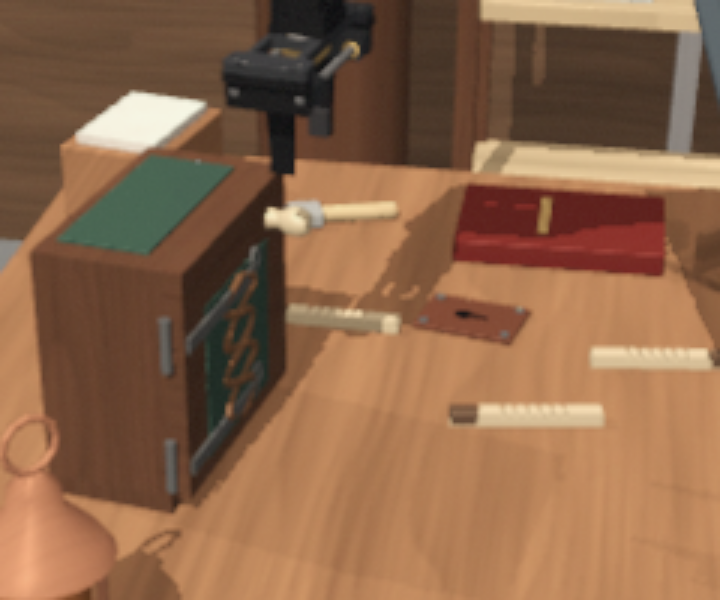

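The gripper is above and beside the knob (crop 290,218), and the knob sits where predicted. Descending and pinching.

>>> send_rows(
  plan=[
    [0,-0.0068,-0.0099,0,0],
    [0,-0.0068,-0.0099,0,0],
    [0,0,0,0.012,0],
    [0,0,0,0.012,0],
    [0,0,0,0.012,0],
    [0,0,0,0.012,0],
    [0,0,0,0.012,0],
    [0,0,0,0.012,0],
    [0,0,0,0.012,0],
    [0,0,0,0.012,0],
    [0,0,0,0,0],
    [255,0,0,0,0],
    [255,0,0,0,0],
    [255,0,0,0,0],
    [255,0,0,0,0],
    [255,0,0,0,0],
    [255,0,0,0,0],
    [255,0,0,0,0],
    [255,0,0,0,0],
  ],
)

```text
time_s: 4.48
position: [0.5657, -0.1078, 0.2007]
tcp_rot: [[-0.986, 0.165, 0.0], [0.165, 0.986, -0.0], [-0.0, -0.0, -1.0]]
force: [0.2, -0.2, 0.6]
opening: 0.48
grasp_force: 0.0
```

```bash
python3 - <<'E'
from h import *
delta((.5655,-.1087,.2),80.52)
E
```

```text
t 4.48 pos [ 0.5657 -0.1078  0.2007] yang 80.5 F [ 0.2 -0.2  0.6] open 0.48 grip 0.0 j [ -21.9   29.    91.4    0.    59.6 -102.4]
delta in present tool axes [ 0.     -0.001   0.0007] in final axes [ 0.     -0.001   0.0007] turn -0.0003
```

>>> send_rows(
  plan=[
    [255,0,0,0,0],
    [255,0,0,0,0],
    [255,0,0,0,0],
    [255,0,0,0,0],
    [255,0,0,0,0],
    [255,0,0,0,0],
  ],
)

```text
time_s: 4.98
position: [0.5655, -0.1084, 0.2006]
tcp_rot: [[-0.986, 0.165, -0.0], [0.165, 0.986, -0.001], [0.0, -0.001, -1.0]]
force: [-0.8, -3.4, 0.5]
opening: 0.306
grasp_force: 30.0
```

>>> send_rows(
  plan=[
    [255,0.00613,0.00144,0,0.03],
    [255,0.00613,0.00144,0,0.03],
    [255,0.00613,0.00144,0,0.03],
    [255,0.00613,0.00144,0,0.03],
    [255,0.00613,0.00144,0,0.03],
    [255,0.00613,0.00144,0,0.03],
  ],
)

```text
time_s: 5.48
position: [0.5315, -0.0909, 0.2005]
tcp_rot: [[-0.94, 0.34, -0.001], [0.34, 0.94, -0.001], [0.0, -0.001, -1.0]]
force: [-1.1, -2.9, 0.2]
opening: 0.306
grasp_force: 30.0
```

Off the catch and still gripped (opening 0.306). Swinging further open.

>>> send_rows(
  plan=[
    [255,0.00613,0.00144,0,0.03],
    [255,0.00613,0.00144,0,0.03],
    [255,0.00613,0.00144,0,0.03],
    [255,0.00613,0.00144,0,0.03],
    [255,0.00613,0.00144,0,0.03],
    [255,0.00613,0.00144,0,0.03],
    [255,0.00613,0.00144,0,0.03],
    [255,0.00613,0.00144,0,0.03],
    [255,0.00613,0.00144,0,0.03],
    [255,0.00613,0.00144,0,0.03],
    [255,0.00613,0.00144,0,0.03],
    [255,0.00613,0.00144,0,0.03],
    [255,0.00613,0.00144,0,0.03],
    [255,0.00613,0.00144,0,0.03],
    [255,0.00613,0.00144,0,0.03],
    [255,0.00613,0.00144,0,0.03],
    [255,0.00613,0.00144,0,0.03],
    [255,0.00613,0.00144,0,0.03],
    [255,0.00613,0.00144,0,0.03],
    [255,0.00613,0.00144,0,0.03],
  ],
)

```text
time_s: 7.15
position: [0.4508, 0.0042, 0.2005]
tcp_rot: [[-0.583, 0.812, -0.0], [0.812, 0.583, 0.001], [0.001, 0.0, -1.0]]
force: [0.0, -1.3, -1.5]
opening: 0.311
grasp_force: 30.0
```

>>> send_rows(
  plan=[
    [255,0.00613,0.00144,0,0.03],
    [255,0.00613,0.00144,0,0.03],
    [255,0.00613,0.00144,0,0.03],
    [255,0.00613,0.00144,0,0.03],
    [255,0.00613,0.00144,0,0.03],
    [255,0.00613,0.00144,0,0.03],
    [255,0.00613,0.00144,0,0.03],
    [255,0.00613,0.00144,0,0.03],
    [255,0.00613,0.00144,0,0.03],
    [255,0.00613,0.00144,0,0.03],
    [255,0.00613,0.00144,0,0.03],
    [255,0.00613,0.00144,0,0.03],
    [255,0.00613,0.00144,0,0.03],
    [255,0.00613,0.00144,0,0.03],
    [255,0.00613,0.00144,0,0.03],
    [255,0.00613,0.00144,0,0.03],
    [255,0.00613,0.00144,0,0.03],
    [255,0.00613,0.00144,0,0.03],
    [255,0.00613,0.00144,0,0.03],
    [255,0.00613,0.00144,0,0.03],
  ],
)

```text
time_s: 8.82
position: [0.4381, 0.1276, 0.2005]
tcp_rot: [[-0.023, 1.0, 0.001], [1.0, 0.023, 0.001], [0.001, 0.001, -1.0]]
force: [1.0, -0.9, -3.4]
opening: 0.306
grasp_force: 30.0
```

```bash
python3 - <<'E'
from h import *
delta((.5655,-.1087,.2),80.52)
p,d=capture('top');cv2.imwrite('pics/top2.png',p);np.save('pics/top2.npy',d)
E
```

```text
t 8.82 pos [0.4381 0.1276 0.2005] yang 1.31 F [ 1.  -0.9 -3.4] open 0.306 grip 30.0 j [2.100e+00 2.050e+01 1.079e+02 1.000e-01 5.150e+01 8.000e-01]
delta in present tool axes [-0.2391  0.1219  0.0004] in final axes [-0.1645 -0.2121  0.0005] turn -1.3825
```

View pics/top2.png

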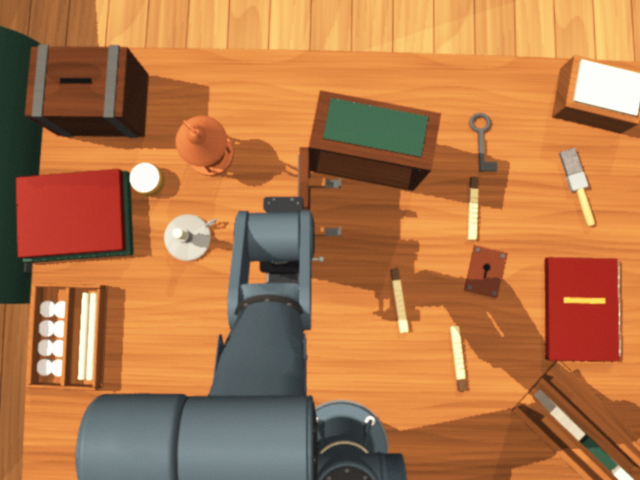

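Door stands open about 1.38 rad. Brackets are at px (328,184) and (328,231), the tongue at (318,260), and everything else is unmoved. Letting go of the knob, rising, turning towards the stick.

>>> send_rows(
  plan=[
    [0,0,0,0,0],
    [0,0,0,0,0],
    [0,0,0,0,0],
    [0,0,0,0,0],
    [0,0,0,0,0],
    [0,0,0,0,0],
    [0,0,0,0,0],
    [0,0,0,-0.0125,0],
    [0,0,0,-0.0125,0],
    [0,0,0,-0.0125,0],
    [0,0,0,-0.0125,0],
    [0,0,0,-0.0125,0],
    [0,0,0,-0.0125,0],
    [0,0,0,-0.0125,0],
    [0,0,0,-0.0125,0],
  ],
)

```text
time_s: 10.12
position: [0.4375, 0.1268, 0.3012]
tcp_rot: [[-0.025, 1.0, -0.0], [1.0, 0.025, 0.0], [0.0, -0.0, -1.0]]
force: [-0.5, -1.4, 0.1]
opening: 0.999
grasp_force: 0.0
```

>>> send_rows(
  plan=[
    [0,0,0,0,0.1093],
    [0,0,0,0,0.1093],
    [0,0,0,0,0.1093],
    [0,0,0,0,0.1093],
    [0,0,0,0,0.1093],
    [0,0,0,0,0.1093],
    [0,0,0,0,0.1093],
    [0,0,0,0,0.1093],
    [0,0,0,0,0.1093],
    [0,0,0,0,0.1093],
    [0,0,0,0,0.1093],
    [0,0,0,0,0.1093],
    [0,0,0,0,0.1093],
    [0,0,0,0,0.1093],
    [0,0,0,0,0.1093],
  ],
)

```text
time_s: 11.37
position: [0.4375, 0.1268, 0.3005]
tcp_rot: [[0.999, -0.049, -0.0], [-0.049, -0.999, 0.0], [-0.0, -0.0, -1.0]]
force: [0.3, 0.3, -0.4]
opening: 1.001
grasp_force: 0.0
```

>>> send_rows(
  plan=[
    [0,0.0073,0.0211,0,0],
    [0,0.0073,0.0211,0,0],
    [0,0.0073,0.0211,0,0],
    [0,0.0073,0.0211,0,0],
    [0,0.0073,0.0211,0,0],
    [0,0.0073,0.0211,0,0],
    [0,0.0073,0.0211,0,0],
    [0,0.0073,0.0211,0,0],
    [0,0.0073,0.0211,0,0],
    [0,0.0073,0.0211,0,0],
    [0,0.0073,0.0211,0,0],
    [0,0.0073,0.0211,0,0],
    [0,0.0073,0.0211,0,0],
    [0,0.0073,0.0211,0,0],
    [0,0.0073,0.0211,0,0],
    [0,0.0073,0.0211,0,0],
    [0,0.0073,0.0211,0,0],
    [0,0.0073,0.0211,0,0],
    [0,0.0073,0.0211,0,0],
    [0,0.0073,0.0211,0,0],
  ],
)

```text
time_s: 13.03
position: [0.565, -0.3022, 0.3003]
tcp_rot: [[0.999, -0.044, -0.001], [-0.044, -0.999, 0.001], [-0.001, -0.001, -1.0]]
force: [0.8, 1.2, 0.4]
opening: 1.003
grasp_force: 0.0
```

```bash
python3 - <<'E'
from h import *
delta((.564,-.301,.016),-92.6)
p,d=capture('top');P=cloud('top',d);cv2.imwrite('pics/top3.png',p);np.save('pics/top3.npy',d)
p2,d2=capture('side');P2=cloud('side',d2);cv2.imwrite('pics/side3.png',p2);np.save('pics/side3.npy',d2)
# door top edge: z~.24, left of cabinet front
z=P[...,2];m=((z>.225)&(z<.255)).astype(np.uint8);m[:,:270]=0;m[:,340:]=0
m[:150]=0
c=max(cv2.findContours(m,0,2)[0],key=cv2.contourArea);W=plane('top',c.reshape(-1,2),.24)[:,:2].astype(np.float32)
print('door',cv2.minAreaRect(W),cv2.boundingRect(c)); print(cv2.boxPoints(cv2.minAreaRect(W)))
# stick in side view: cast onto z=.014 (upper side)
h=cv2.cvtColor(p2,cv2.COLOR_BGR2HSV)
s=((h[...,2]>130)&(h[...,1]<140)&(P2[...,2]>.004)&(P2[...,2]<.03)&(abs(P2[...,0]-.564)<.1)&(abs(P2[...,1]+.301)<.04)).astype(np.uint8)
cs=cv2.findContours(s,0,2)[0]
if cs:
    c=max(cs,key=cv2.contourArea);A=plane('side',c.reshape(-1,2),.014)[:,:2].astype(np.float32);print('stick side',cv2.minAreaRect(A))
v=np.vstack([cv2.resize(p[130:330,250:410],None,fx=3,fy=3)])
cv2.imwrite('pics/crop3.png',v[:600])
E
```

```text
t 13.03 pos [ 0.565  -0.3022  0.3003] yang -92.51 F [0.8 1.2 0.4] open 1.003 grip 0.0 j [-38.1  28.   75.3   0.   76.7  54.4]
delta in present tool axes [-0.0009 -0.001   0.2843] in final axes [-0.0011 -0.0011  0.2843] turn 0.0015
door ((0.516217827796936, 0.09214470535516739), (0.24333836138248444, 0.01845530979335308), 0.9908789992332458) (298, 150, 11, 123)
[[0.39440727 0.09926693]
 [0.3947264  0.08081438]
 [0.6380284  0.08502248]
 [0.63770926 0.10347503]]
```

View pics/crop3.png

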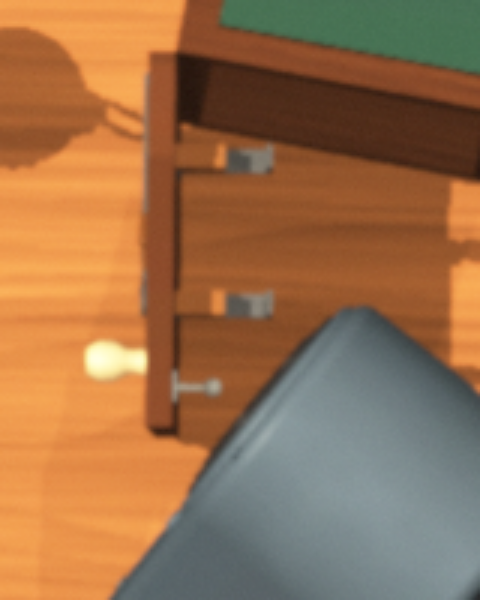

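Crop shows the open door edge-on, with bracket slots at px ≈(333,183) and (333,232) and the knob free. Door yaw -89°, giving a rack point of about (0.530, 0.036). Now grasping the stick.

>>> send_rows(
  plan=[
    [0,-0.001,-0.001,0.025,0],
    [0,0,0,0.03,0],
    [0,0,0,0.03,0],
    [0,0,0,0.03,0],
    [0,0,0,0.03,0],
    [0,0,0,0.03,0],
    [0,0,0,0.03,0],
    [0,0,0,0.025,0],
    [0,0,0,0.02,0],
    [0,0,0,0.015,0],
    [0,0,0,0.01,0],
    [0,0,0,0.0045,0],
    [0,0,0,0.0045,0],
    [0,0,0,0,0],
    [0,0,0,0,0],
  ],
)

```text
time_s: 14.38
position: [0.5646, -0.3004, 0.0173]
tcp_rot: [[0.999, -0.044, 0.001], [-0.044, -0.999, -0.001], [0.001, 0.001, -1.0]]
force: [-0.1, -0.2, 0.5]
opening: 1.0
grasp_force: 0.0
```

>>> send_rows(
  plan=[
    [255,0,0,0,0],
    [255,0,0,0,0],
    [255,0,0,0,0],
    [255,0,0,0,0],
    [255,0,0,0,0],
    [255,0,0,0,0],
    [255,0,0,0,0],
    [255,0,0,0,0],
    [255,0,0,0,0],
    [255,0,0,0,0],
    [255,0,0,0,0],
    [255,0,0,0,0],
    [255,0,0,0,0],
    [255,0,0,0,0],
    [255,0,0,0,0],
    [255,0,0,0,0],
  ],
)

```text
time_s: 15.72
position: [0.5641, -0.3001, 0.0165]
tcp_rot: [[0.999, -0.044, -0.0], [-0.044, -0.999, 0.0], [-0.0, -0.0, -1.0]]
force: [-0.6, 0.8, -0.1]
opening: 0.203
grasp_force: 30.0
```

>>> send_rows(
  plan=[
    [255,0,0,-0.015,0],
    [255,0,0,-0.028,0],
    [255,0,0,-0.03,0],
    [255,0,0,-0.03,0],
    [255,0,0,-0.03,0],
    [255,0,0,-0.03,0],
    [255,0,0,-0.03,0],
    [255,0,0,-0.03,0],
    [255,0,0,-0.03,0],
    [255,0,0,-0.03,-0.03],
    [255,0,0,0,-0.031],
    [255,0,0,0,0],
  ],
)

```text
time_s: 16.72
position: [0.5649, -0.3006, 0.3023]
tcp_rot: [[1.0, 0.018, 0.004], [0.018, -1.0, -0.003], [0.004, 0.003, -1.0]]
force: [-0.5, 0.1, -0.7]
opening: 0.202
grasp_force: 30.0
```

>>> send_rows(
  plan=[
    [255,-0.0015,-0.01,0,0],
    [255,-0.0016,-0.0187,0,0],
    [255,-0.0016,-0.0187,0,0],
    [255,-0.0016,-0.0187,0,0],
    [255,-0.0016,-0.0187,0,0],
    [255,-0.0016,-0.0187,0,0],
    [255,-0.0016,-0.0187,0,0],
    [255,-0.0016,-0.0187,0,0],
    [255,-0.0016,-0.0187,0,0],
    [255,-0.0016,-0.0187,0,0],
    [255,-0.0016,-0.0187,0,0],
    [255,-0.0016,-0.0187,0,0],
    [255,-0.0016,-0.0187,0,0],
    [255,-0.0016,-0.0187,0,0],
    [255,-0.0016,-0.0187,0,0],
    [255,-0.0016,-0.0187,0,0],
    [255,-0.0016,-0.0187,0,0],
    [255,-0.0016,-0.0187,0,0],
    [255,-0.001,-0.009,0,0],
    [255,0,0,0,0],
  ],
)

```text
time_s: 18.38
position: [0.5274, 0.0388, 0.2994]
tcp_rot: [[1.0, 0.021, -0.001], [0.021, -1.0, 0.001], [-0.001, -0.001, -1.0]]
force: [0.3, 0.1, 0.3]
opening: 0.203
grasp_force: 30.0
```

```bash
python3 - <<'E'
from h import *
delta((.530,.0356,.2085),-89.0)
print(plane('top',[(333,183.3),(333,231.7)],.19))
p,d=capture('top');p2,d2=capture('side')
cv2.imwrite('pics/crop4.png',np.hstack([cv2.resize(p[110:290,270:400],None,fx=3,fy=3),cv2.resize(p2[110:290,200:335],None,fx=3,fy=3)]))
E
```

```text
t 18.38 pos [0.5274 0.0388 0.2994] yang -88.82 F [0.3 0.1 0.3] open 0.203 grip 30.0 j [-7.9 18.6 91.3  0.  70.2 80.9]
delta in present tool axes [0.0026 0.0033 0.0909] in final axes [0.0025 0.0033 0.0909] turn 0.0032
[[0.58105527 0.03382932 0.19      ]
 [0.48044155 0.03169813 0.19      ]]
```

View pics/crop4.png

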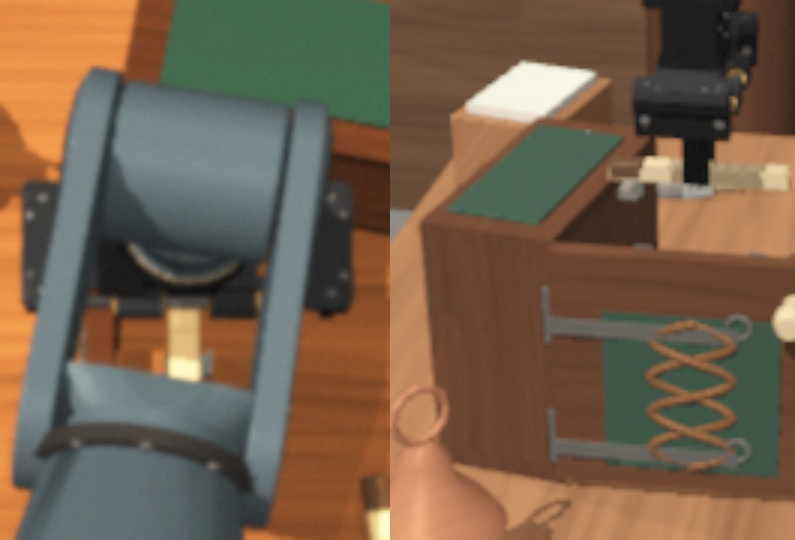

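```bash
python3 - <<'E'
from h import *
d=np.load('pics/top3.npy');P=cloud('top',d)
a=np.radians(-89.0);X=np.array([np.cos(a),np.sin(a)]);Y=np.array([-np.sin(a),np.cos(a)]);r=np.array([.530,.0356])
Q=P[...,:2]-r;x=Q@X;y=Q@Y;z=P[...,2]
for y0 in(-.05,.05):
    s=(abs(y-y0)<.006)&(x>-.07)&(x<.04)&(z>.15)
    b=np.round(x[s]*1000/3).astype(int)
    print(y0,[(int(k*3),int(1000*np.median(z[s][b==k]))) for k in np.unique(b)])
for lo,hi in((-.014,.014),(-.045,-.02)):
    s=(x>lo)&(x<hi)&(z>.18)&(z<.225)&(abs(y)<.075);b=np.round(y[s]*1000/4).astype(int)
    print([(int(k*4),int((b==k).sum())) for k in np.unique(b)])
E
```

```text
-0.05 [(-69, 191), (-66, 241), (-63, 239), (-60, 239), (-57, 239), (-54, 240), (-51, 241), (-48, 226), (-45, 209), (-42, 210), (-39, 208), (-36, 210), (-33, 208), (-30, 209), (-27, 209), (-24, 209), (-21, 211), (-18, 209), (-15, 210), (-12, 190), (-9, 188), (-6, 191), (-3, 191), (0, 189), (3, 187), (6, 189), (9, 189), (12, 192), (15, 210), (18, 209)]
0.05 [(-69, 183), (-66, 241), (-63, 239), (-60, 238), (-57, 239), (-54, 239), (-51, 241), (-48, 236), (-45, 209), (-42, 209), (-39, 211), (-36, 210), (-33, 211), (-30, 210), (-27, 210), (-24, 211), (-21, 211), (-18, 209), (-15, 208), (-12, 192), (-9, 189), (-6, 189), (-3, 191), (0, 189), (3, 191), (6, 191), (9, 189), (12, 189), (15, 209), (18, 208)]
[(-56, 26), (-52, 30), (-48, 24), (-44, 25), (-40, 7), (44, 28), (48, 28), (52, 27), (56, 20), (60, 7)]
[(-60, 3), (-56, 33), (-52, 24), (-48, 24), (-44, 23), (-40, 1), (40, 7), (44, 44), (48, 24), (52, 23), (56, 28), (60, 3)]
```

The depth profile puts the slot at ±13.5 mm around my rack point with the floor at 0.190, so the estimate is confirmed to 1 mm. Lowering the stick in.

>>> send_rows(
  plan=[
    [255,0.0025,0.0033,0,0.0032],
    [255,0,0,0.01,0],
    [255,0,0,0.01,0],
    [255,0,0,0.01,0],
    [255,0,0,0.01,0],
    [255,0,0,0.01,0],
    [255,0,0,0.01,0],
    [255,0,0,0.008,0],
    [255,0,0,0.006,0],
    [255,0,0,0.006,0],
    [255,0,0,0.004,0],
    [255,0,0,0.004,0],
    [255,0,0,0.0025,0],
    [255,0,0,0,0],
    [255,0,0,0,0],
  ],
)

```text
time_s: 19.73
position: [0.5313, 0.033, 0.2092]
tcp_rot: [[1.0, 0.014, 0.0], [0.014, -1.0, -0.0], [0.0, 0.0, -1.0]]
force: [0.4, -0.5, -0.8]
opening: 0.201
grasp_force: 30.0
```

```bash
python3 - <<'E'
from h import *
delta((.530,.0356,.2075),-89.0)
E
```

```text
t 19.73 pos [0.5313 0.033  0.2092] yang -89.19 F [ 0.4 -0.5 -0.8] open 0.201 grip 30.0 j [-8.5 25.2 97.1 -0.  57.7 80.7]
delta in present tool axes [-0.0013 -0.0026  0.0017] in final axes [-0.0013 -0.0026  0.0017] turn -0.0033
```

>>> send_rows(
  plan=[
    [255,-0.0013,-0.0026,0.0012,0],
    [255,0,0,0,0],
    [255,0,0,0,0],
    [138,0,0,0,0],
    [138,0,0,0,0],
    [138,0,0,0,0],
    [138,0,0,0,0],
    [138,0,0,0,0],
    [138,0,0,0,0],
  ],
)

```text
time_s: 20.48
position: [0.5299, 0.0356, 0.2079]
tcp_rot: [[1.0, 0.014, 0.0], [0.014, -1.0, -0.0], [0.0, 0.0, -1.0]]
force: [0.0, -0.5, 0.8]
opening: 0.445
grasp_force: 0.0
```

>>> send_rows(
  plan=[
    [138,0,0,-0.005,0],
    [138,0,0,-0.01,0],
    [138,0,0,-0.012,0],
    [138,0,0,-0.013,0],
    [138,0,0,-0.015,0],
    [138,0,0,-0.015,0],
    [138,0,0,-0.015,0],
    [138,0,0,-0.015,0],
    [0,0,0,0,-0.1093],
    [0,0,0,0,-0.1093],
    [0,0,0,0,-0.1093],
    [0,0,0,0,-0.1093],
    [0,0,0,0,-0.1093],
    [0,0,0,0,-0.1093],
    [0,0,0,0,-0.1093],
    [0,0,0,0,-0.1093],
  ],
)

```text
time_s: 21.82
position: [0.53, 0.0356, 0.309]
tcp_rot: [[0.626, 0.78, 0.001], [0.78, -0.626, -0.0], [0.001, 0.001, -1.0]]
force: [-0.2, 0.8, 0.4]
opening: 0.955
grasp_force: 0.0
```

```bash
python3 - <<'E'
from h import *
delta((.4381,.1276,.3),1.0)
p,d=capture('top');p2,d2=capture('side')
cv2.imwrite('pics/crop5.png',np.hstack([cv2.resize(p[110:290,270:400],None,fx=3,fy=3),cv2.resize(p2[110:290,200:335],None,fx=3,fy=3)]))
E
```

```text
t 21.82 pos [0.53   0.0356 0.309 ] yang -38.78 F [-0.2  0.8  0.4] open 0.955 grip 0.0 j [-8.2 18.2 90.3  0.  71.5 30.6]
delta in present tool axes [ 0.0142 -0.1293  0.0088] in final axes [ 0.0936 -0.0903  0.009 ] turn -0.6943
```

View pics/crop5.png

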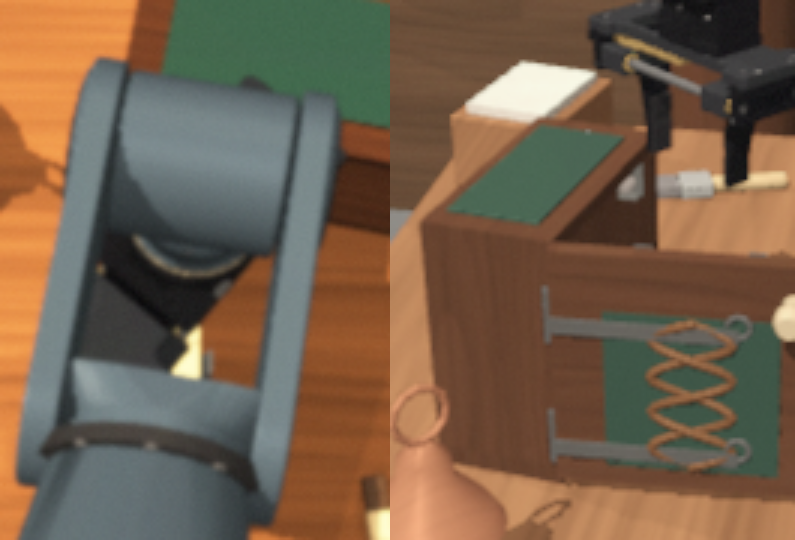

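Stick appears to be in the bracket (top crop 190,360) and is no longer in the gripper. Moving above the knob, then checking with depth.

>>> send_rows(
  plan=[
    [0,0,0,0,-0.0992],
    [0,0,0,0,-0.0992],
    [0,0,0,0,-0.0992],
    [0,0,0,0,-0.0992],
    [0,0,0,0,-0.0992],
    [0,0,0,0,-0.0992],
    [0,0,0,0,-0.0992],
    [0,0.0117,-0.0113,0,0],
    [0,0.0117,-0.0113,0,0],
    [0,0.0117,-0.0113,0,0],
    [0,0.0117,-0.0113,0,0],
    [0,0.0117,-0.0113,0,0],
    [0,0.0117,-0.0113,0,0],
    [0,0.0117,-0.0113,0,0],
    [0,0.0117,-0.0113,0,0],
    [0,0,0,0,0],
  ],
)

```text
time_s: 23.25
position: [0.4348, 0.1304, 0.3078]
tcp_rot: [[-0.014, 1.0, -0.002], [1.0, 0.014, 0.001], [0.001, -0.002, -1.0]]
force: [-0.7, -0.1, 0.8]
opening: 0.998
grasp_force: 0.0
```

```bash
python3 - <<'E'
from h import *
p,d=capture('top');P=cloud('top',d);h=cv2.cvtColor(p,cv2.COLOR_BGR2HSV)
z=P[...,2];m=((z>.225)&(z<.255)).astype(np.uint8);m[:,:270]=0;m[:,340:]=0;m[:150]=0
s=(m>0)&(P[...,1]>.06)&(P[...,1]<.12)&(P[...,0]>.4)&(P[...,0]<.62)
a=np.radians(-89.0);X=np.array([np.cos(a),np.sin(a)]);Y=np.array([-np.sin(a),np.cos(a)]);r=np.array([.530,.0356])
Q=P[...,:2]-r;x=Q@X;y=Q@Y
f=s&(x<-.04);b=np.polyfit(y[f],x[f],1);print('door slope rad',b)
t=(abs(x)<.014)&(abs(y)<.1)&(z>.194)&(z<.222)
t&=~((abs(x)>.0125))
c=max(cv2.findContours(t.astype(np.uint8),0,2)[0],key=cv2.contourArea)
W=plane('top',c.reshape(-1,2),.204)[:,:2]-r;W=np.c_[W@X,W@Y].astype(np.float32)
print('stick in rack',cv2.minAreaRect(W),np.median(z[t]))
delta((.4381,.1276,.2),1.0)
E
```

```text
door slope rad [-0.0137682  -0.05564165]
stick in rack ((-0.0005118744447827339, -0.0010668635368347168), (0.018401818349957466, 0.15010517835617065), 0.18293942511081696) 0.2035008257961125
t 23.3 pos [0.4366 0.1294 0.308 ] yang 0.83 F [ 0.5 -0.3 -0.1] open 1.002 grip 0.0 j [ 2.4 11.7 99.9 -0.  68.4  1.6]
delta in present tool axes [-0.0018  0.0015  0.108 ] in final axes [-0.0018  0.0015  0.108 ] turn -0.0029
```

Stick measured in the rack frame: (-0.5, -1.1) mm, aligned, top at 0.2035 m, so it is seated. Re-grasping the knob.

>>> send_rows(
  plan=[
    [0,-0.0018,0.0015,0.008,0],
    [0,0,0,0.0125,0],
    [0,0,0,0.0125,0],
    [0,0,0,0.0125,0],
    [0,0,0,0.0125,0],
    [0,0,0,0.0125,0],
    [0,0,0,0.0125,0],
    [0,0,0,0.0125,0],
    [0,0,0,0.0125,0],
    [0,0,0,0,0],
  ],
)

```text
time_s: 24.13
position: [0.439, 0.1254, 0.1974]
tcp_rot: [[-0.011, 1.0, -0.005], [1.0, 0.011, -0.001], [-0.0, -0.005, -1.0]]
force: [-0.7, -0.1, -0.4]
opening: 0.997
grasp_force: 0.0
```

>>> send_rows(
  plan=[
    [255,0,0,0,0],
    [255,0,0,0,0],
    [255,0,0,0,0],
    [255,0,0,0,0],
    [255,0,0,0,0],
    [255,0,0,0,0],
    [255,0,0,0,0],
    [255,0,0,0,0],
    [255,0,0,0,0],
    [255,0,0,0,0],
    [255,0,0,0,0],
    [255,0,0,0,0],
    [255,0,0,0,0],
    [255,0,0,0,0],
  ],
)

```text
time_s: 25.3
position: [0.4383, 0.1264, 0.1997]
tcp_rot: [[-0.012, 1.0, -0.003], [1.0, 0.012, 0.0], [0.0, -0.003, -1.0]]
force: [-5.6, 1.2, 6.1]
opening: 0.302
grasp_force: 29.8
```

>>> send_rows(
  plan=[
    [255,-0.00617,-0.00126,0,-0.03],
    [255,-0.00617,-0.00126,0,-0.03],
    [255,-0.00617,-0.00126,0,-0.03],
    [255,-0.00617,-0.00126,0,-0.03],
    [255,-0.00617,-0.00126,0,-0.03],
    [255,-0.00617,-0.00126,0,-0.03],
    [255,-0.00617,-0.00126,0,-0.03],
    [255,-0.00617,-0.00126,0,-0.03],
    [255,-0.00617,-0.00126,0,-0.03],
    [255,-0.00617,-0.00126,0,-0.03],
    [255,-0.00617,-0.00126,0,-0.03],
    [255,-0.00617,-0.00126,0,-0.03],
    [255,-0.00617,-0.00126,0,-0.03],
    [255,-0.00617,-0.00126,0,-0.03],
    [255,-0.00617,-0.00126,0,-0.03],
    [255,-0.00617,-0.00126,0,-0.03],
    [255,-0.00617,-0.00126,0,-0.03],
    [255,-0.00617,-0.00126,0,-0.03],
    [255,-0.00617,-0.00126,0,-0.03],
    [255,-0.00617,-0.00126,0,-0.03],
  ],
)

```text
time_s: 26.97
position: [0.4521, 0.002, 0.1998]
tcp_rot: [[-0.576, 0.817, 0.001], [0.817, 0.576, -0.001], [-0.001, -0.0, -1.0]]
force: [-1.6, 0.5, 1.4]
opening: 0.303
grasp_force: 29.8
```

>>> send_rows(
  plan=[
    [255,-0.00617,-0.00126,0,-0.03],
    [255,-0.00617,-0.00126,0,-0.03],
    [255,-0.00617,-0.00126,0,-0.03],
    [255,-0.00617,-0.00126,0,-0.03],
    [255,-0.00617,-0.00126,0,-0.03],
    [255,-0.00617,-0.00126,0,-0.03],
    [255,-0.00617,-0.00126,0,-0.03],
    [255,-0.00617,-0.00126,0,-0.03],
    [255,-0.00617,-0.00126,0,-0.03],
    [255,-0.00617,-0.00126,0,-0.03],
    [255,-0.00617,-0.00126,0,-0.03],
    [255,-0.00617,-0.00126,0,-0.03],
    [255,-0.00617,-0.00126,0,-0.03],
    [255,-0.00617,-0.00126,0,-0.03],
    [255,-0.00617,-0.00126,0,-0.03],
    [255,-0.00617,-0.00126,0,-0.03],
    [255,-0.00617,-0.00126,0,-0.03],
    [255,-0.00617,-0.00126,0,-0.03],
  ],
)

```text
time_s: 28.47
position: [0.5231, -0.085, 0.1998]
tcp_rot: [[-0.914, 0.405, 0.004], [0.405, 0.914, 0.001], [-0.004, 0.002, -1.0]]
force: [2.5, 5.7, -0.6]
opening: 0.306
grasp_force: 29.8
```

```bash
python3 - <<'E'
from h import *
delta((.5655,-.1084,.2006),80.5)
E
```

```text
t 28.47 pos [ 0.5231 -0.085   0.1998] yang 66.09 F [ 2.5  5.7 -0.6] open 0.306 grip 29.8 j [-21.4  25.7  98.1   0.2  56.  -87.6]
delta in present tool axes [-0.0483 -0.0041 -0.0007] in final axes [-0.0457 -0.016  -0.0008] turn -0.2515
```

About 0.25 rad left. Pushing through the catch.

>>> send_rows(
  plan=[
    [255,-0.00617,-0.00126,0,-0.03],
    [255,-0.00617,-0.00126,0,-0.03],
    [255,-0.00617,-0.00126,0,-0.03],
    [255,-0.00617,-0.00126,0,-0.03],
    [255,-0.00617,-0.00126,0,-0.03],
    [255,-0.00617,-0.00126,0,-0.03],
    [255,-0.00617,-0.00126,0,-0.03],
    [255,-0.00617,-0.00126,0,-0.03],
    [255,-0.003,0,0,-0.01],
    [255,-0.001,0,0,0],
    [255,0,0,0,0],
    [255,0,0,0,0],
  ],
)

```text
time_s: 29.47
position: [0.5671, -0.1088, 0.1997]
tcp_rot: [[-0.986, 0.168, -0.003], [0.168, 0.986, 0.003], [0.004, 0.003, -1.0]]
force: [-4.7, 6.6, 5.6]
opening: 0.308
grasp_force: 30.0
```

```bash
python3 - <<'E'
from h import *
delta((.5655,-.1084,.2006),80.5)
E
```

```text
t 29.47 pos [ 0.5671 -0.1088  0.1997] yang 80.33 F [-4.7  6.6  5.6] open 0.308 grip 30.0 j [-2.200e+01  2.920e+01  9.110e+01  1.000e-01  6.000e+01 -1.024e+02]
delta in present tool axes [ 0.0016  0.0001 -0.0009] in final axes [ 0.0016  0.0001 -0.0009] turn -0.003
```

Shut. Releasing and rising clear.

>>> send_rows(
  plan=[
    [0,0,0,0,0],
    [0,0,0,0,0],
    [0,0,0,0,0],
    [0,0,0,0,0],
    [0,0,0,0,0],
    [0,0,0,0,0],
    [0,0,0,0,0],
    [0,0,0,-0.0125,0],
    [0,0,0,-0.0125,0],
    [0,0,0,-0.0125,0],
    [0,0,0,-0.0125,0],
    [0,0,0,-0.0125,0],
    [0,0,0,-0.0125,0],
    [0,0,0,-0.0125,0],
    [0,0,0,-0.0125,0],
    [0,0,0,0,0],
    [0,0,0,0,0],
  ],
)

```text
time_s: 30.88
position: [0.5688, -0.1109, 0.3003]
tcp_rot: [[-0.986, 0.168, 0.002], [0.168, 0.986, -0.001], [-0.002, -0.0, -1.0]]
force: [-0.3, -0.2, -0.1]
opening: 1.0
grasp_force: 0.0
```

```bash
python3 - <<'E'
from h import *
delta((.5655,-.1084,.3),80.5)
p,d=capture('side');q=cv2.imread('pics/side1.png')
cv2.imwrite('pics/crop6.png',cv2.resize(p[100:300,200:440],None,fx=3,fy=3))
E
```

```text
t 30.88 pos [ 0.5688 -0.1109  0.3003] yang 80.33 F [-0.3 -0.2 -0.1] open 1.0 grip 0.0 j [ -22.1   22.8   84.4   -0.    72.7 -102.4]
delta in present tool axes [0.0037 0.0019 0.0003] in final axes [0.0037 0.0019 0.0003] turn -0.003
```

View pics/crop6.png

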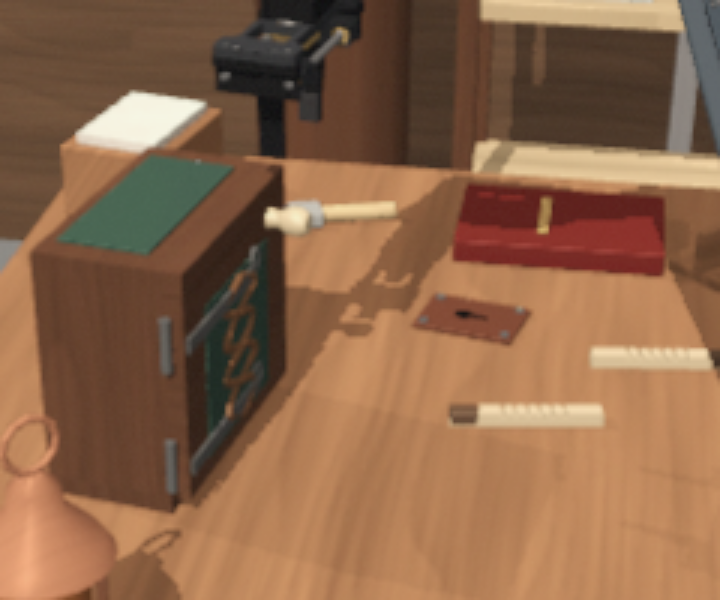

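The door is flush as at the start, with the knob at the same crop pixel (290,218). The stick is gone from the counter, the bystanders are unmoved and the gripper is clear.

```bash
python3 -c "from rig import *;print(hand_in())"
```

```text
the job is handed in; nothing more can be done
None
```

The farthest tally stick lies in both brackets, measured within about 1 mm of the rack point before closing; the door is shut flush on its catch, nothing else on the counter visibly moved, and the job was handed in at about 31 s (no verdict was returned).

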